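# Close the maize mill's hopper guard and run it on its hold-to-run key

## Robot

A 7-joint arm with a two-finger parallel gripper is mounted at the origin on the work surface. World frame = base frame: x ahead of the robot, y to its left, z up, the work surface at z = 0. Lengths are in m, angles in degrees, forces in N, time in s.
With the tool pointing down it reaches from about 0.425 to 0.875 m from the base axis. Payload 4.7 kg.
Tool frame: the origin (TCP) lies midway between the tips of the shut fingers; the grasp point (between the pads) lies 19 mm behind it; z points along the fingers, y is the direction in which the jaws open and shut (so a half turn about z gives the same grasp; the last joint's range is limited). The gripper opens to 87 mm and grips with 3 to 60 N. Pads are 19 mm wide; open, the fingers measure 117 mm over their backs; the gripper's body (75 mm by 190 mm) begins 51 mm behind the grasp point.
Start: joints at [69.735, 18.392, -4.016, 83.108, 1.295, 78.541, -3.26], TCP at [0.234, -0.607, 0.223] pointing down, gripper open.
Joint ranges: [-163.93, 163.93], [-17.29, 119.83], [-79.2, 71.16], [3.27, 140.29], [-89.18, 269.18], [5.43, 117.66], [-154.24, 154.24]. Speed limits (degrees/s): [147.25, 147.25, 180, 180, 180, 180, 180].

## Interface

Orientations are given as [roll, pitch, yaw] about the fixed x, y, z axes, in that order (R = Rz(yaw) Ry(pitch) Rx(roll)).
In Python, from cell import env gives the robot as it stands.
- The arm moves only by the tool apply_moves, never from a script. Its argument "targets" is a list of rows, each a list of 2 entries, a list of its own where there are three numbers: the shift along the world's x, y, z in mm, then the turn, a rotation vector about the world's x, y, z in rad. A call has 1 to 8 rows; each row is the pose to reach, as a shift and turn from the pose commanded when the call began; what a row does not reach only later rows make up. A row lasts 1/10 s, in which the tool goes at most 50 mm and 8.59 degrees, less where a joint would pass 70% of its speed; a pose out of reach is approached as far as the arm can. A call with a gripper value outside its range is refused whole. "hand" is the finger opening in mm, from 0 to 87, set as the call begins (left out, the last holds). The fingers move at their own pace and stop on an object; "squeeze" is the grip in N (left out, the last holds). Time passes only in rows, so rows that repeat a pose let the fingers close. It gives the time, the measured TCP pose, the force and the opening at its end, in the units of the state.
- env.get_obs(): the state, without advancing time (a new reading comes with each control period).
- env.read_camera(name): name is "scene" or "side" or "wrist"; returns a dict with "image" (400x640x3 uint8, red, green, blue), "camera_matrix" (3x3 intrinsics, pixels), "camera_from_world" (4x4, takes a point from world to camera coordinates); the wrist camera has in their place "mount" (4x4, takes a point from camera to tool coordinates, whose origin is the TCP and whose axes are the flange's). Camera axes: x right, y down, z forward; pixel columns grow to the right and rows downward; lengths in m; the calibration is good to about 2 mm. A picture is of the moment at which its call begins: read the wrist's pose just before it. There is no depth.
- env.sign_off(): hands the job in, once; it reports no verdict.
Trained networks look in a picture, given as the dict that the camera call returned (one of the last four; its "shot" number tells which), for a name from the list of things; names that differ only in an ending like _2 or _b are one class to them, and where a whole thing is asked for, a point or a joint stands for the part that bears it (a point fixed in the world has none). Each returns a list of dicts, best first, with "conf" (0 to 1); they miss things now and then, are a little off and sometimes report something else, mostly with a low value. They report only what shows in the picture. A call takes as long as a camera call.
- env.regions_of(picture, target): "region" (400x640 bool, what is visible of it) and "rect" ([left, top, right, bottom] in pixels, round what is visible of it).
The state is a dict: "time_s": time; "qpos": joint angles; "joint_velocities": joint speeds; "effort": joint torques, N m; "tool_pos": TCP position; "tool_rot": TCP orientation; "force": force on the tool from outside, world axes, zero at the start; "wrist_torque": the same for the moment, N m; "grip_width": finger opening in m.
Only numpy, scipy, OpenCV 4.12 (cv2) and the standard library are available. Lean on these libraries where they do the work, as an engineer would, in place of code of your own. Each camera call takes 0.05 s, during which the arm holds its last target. There are 200 camera calls.

## Task

Get the little maize mill beside the stove running empty for a check: fold its two hopper guard leaves down flat, first the narrower leaf on the robot's right and then the wider left one with the tab, which laps over it. Then take the switch key out of the caddy on the right-hand rail, work its blade down past the sticky pins of the switch in front of the hopper until its shoulder is home, and turn it a quarter clockwise (seen from above) to the stop. The switch springs back when let go, so finish still gripping the key and holding it turned, and leave the glass cup, spatula and spice jar beside it where they are.

Things in the scene. Friction and masses are not known exactly. Their poses are not given: they have to be found in the camera images.
- mill: Countertop maize mill, fixed: cabinet 300 mm (its x) by 220 by 150 high, origin under its middle on the counter, -x end towards the robot. On top at x +35 mm a steel hopper, 170 (x) by 190 (y), rises to 200 mm above the counter under two hinged leaves. The key switch is on the cabinet's top in front of it, at x -108 mm. Grinding head and spout at the far end.
- keyway (a point): Mouth of the keyway: centre of the switch's round brass face, 32 mm across, 164 mm above the counter, 14 mm above the cabinet, in a steel collar 45 mm across, 2 mm lower. Axes of the mill; does not turn with the switch. At rest the slot lies along its x: 14.4 mm (x) by 4.2 mm (y), 34 mm deep, straight down, with a 3 mm 45-degree lead-in all round.
- plug (a joint): Turn of the key switch, rad: 0 at rest, grows clockwise seen from above, stop at 1.57. A spring (0.02 Nm at rest, 0.09 Nm at the stop) turns it back to 0 when let go. The key has about 0.1 rad of play in the slot and gives a little under load, so turn the key itself 0.1 to 0.3 rad further than the switch is to turn.
- under_leaf (a joint): Narrower guard leaf, hinged on the hopper's right (-y) rim: 0 = lying flat over the hopper, grows as it is lifted, 1.57 = upright, stop at 2.0. Stiff hinge (0.13 Nm friction): it stays where it is left. Steel sheet 3 mm thick, 164 mm along the hinge, reaching 92 mm from the hinge line.
- under_leaf_hinge (a point): Middle of the narrower leaf's hinge line, 201.5 mm above the counter, at mill x +35, y -97.5 mm; the line runs along the mill's x, in the sheet's middle plane. This frame turns with the leaf: its y points from the hinge to the free edge, its z is the leaf's upper (outer) side.
- lap_leaf (a joint): Wider guard leaf, hinged on the hopper's left (+y) rim: 0 = flat, lapping 12 mm over the other leaf, 1.57 = upright, stop at 2.0. Stiff hinge (0.19 Nm friction): stays where it is left. Steel sheet 3 mm thick, 170 mm along the hinge, reaching 110 mm from it, plus a flat tab 36 mm wide, 15 long in its free edge. Put down first, it stops the other leaf from closing.
- lap_leaf_hinge (a point): Middle of the wider leaf's hinge line, 206 mm above the counter, at mill x +35, y +97.5 mm; the line runs along the mill's x, in the sheet's middle plane. This frame turns with the leaf: its -y points from the hinge to the free edge, its z is the leaf's upper (outer) side.
- caddy: Steel utensil caddy clamped to the right-hand rail, fixed, axes parallel to the world's, origin on the counter under the middle of its drilled top plate (80 by 70 mm, top face 106 mm above the counter). The key's hole (15.5 mm) is in the middle of the plate. From 40 to 125 mm in +x is a bin with utensils standing up to 240 mm above the counter.
- key: Switch key, 50 g, standing head up in the caddy plate's hole, shoulder on the plate. Origin in the middle of the shoulder (underside of the head), z up. Black moulded head 30 mm wide (key x), 9 thick (y), 36 high (z 0 to +36). Steel blade below: 12.4 wide (x), 3.4 thick (y), 30 long (z 0 to -30), last 2 mm tapering in width to 4.8. Goes in either way round.
- glass_cup: Glass cup, 70 mm across, 95 mm high, origin in the middle of its foot. Leave it alone.
- spatula: Red nylon spatula, 300 mm long, lying flat along x between caddy and mill, 14 mm high, origin at its middle. Leave it alone.
- spice_jar: Small glass spice jar, 54 mm across, 85 mm high, origin in the middle of its foot, between mill and stove. Leave it alone.
- upper_pin (a point): Nose, at rest, of the upper of two hidden sticky pins in the keyway: 12 mm below the face, 4.2 mm from the axis towards the mill's +x. The lower pin is 21 mm down on the -x side. Round noses 4 mm across stand 3 mm into the slot and stay back once pushed (6 N friction, light spring). Pressed straight, the blade jams on them; rocked 2 mm to and fro along the slot at about 10 N it passes.

How it is judged:
By the outcome, as a careful person would: the job done as asked, in the order asked, and still so for the second after the job is handed in, while the arm keeps its last pose, push and grip.
It also fails if it takes over 69 s, if anything falls off the work surface, if the arm or the gripper's body presses on something with over 40 N, if the wrist force passes 120 N, or if a joint passes its speed limit or range.

## Working session

There is one attempt and no reset: what is moved stays moved. The work goes in short steps, Python scripts to look and compute and a tool call to move; the robot and the scene stay as the last step left them, time stands still between calls to the robot, and variables do not carry over. Pictures are saved under pics/ and viewed, about 8 in all and at most 12, crops included, and the job is handed in when it is done.

Besides the shell and the picture viewer there is one more tool, called after "Request:" as name(argument=value, ...) on one line, values as JSON. apply_moves: Moves the arm, as the interface text tells. Its arguments: {"type":"object","properties":{"targets":{"type":"array","items":{"type":"array"}},"hand":{"type":"number"},"squeeze":{"type":"number"}},"required":["targets"]}

```bash
ls; mkdir -p pics; cat > h.py <<'E'
import numpy as np, cv2
from cell import env
def save(p,n): cv2.imwrite('pics/'+n+'.png', cv2.cvtColor(p['image'],cv2.COLOR_RGB2BGR))
E
python3 - <<'E'
from h import *
o=env.get_obs(); print({k:np.round(v,3).tolist() for k,v in o.items()})
for c in ['scene','side']:
    p=env.read_camera(c); save(p,c)
    print(c,np.round(p['camera_matrix'],1).tolist(),np.round(p['camera_from_world'],3).tolist())
    for t in ['mill','keyway','under_leaf','lap_leaf','caddy','key','glass_cup','spatula','spice_jar']:
        try:
            print(t,[(round(r['conf'],2),np.round(r['rect']).tolist()) for r in env.regions_of(p,t)[:2]])
        except Exception as e: print(t,e)
E
```

```text
pics
{'time_s': 0.0, 'qpos': [69.735, 18.439, -4.016, 83.175, 1.296, 78.54, -3.26], 'joint_velocities': [-0.015, -0.084, -0.127, 0.002, 0.007, -0.02, 0.07], 'effort': [-0.0, -49.128, -0.404, -31.253, -0.064, 0.044, 0.0], 'tool_pos': [0.233, -0.606, 0.221], 'tool_rot': [-179.891, 0.007, 21.076], 'force': [0.503, 0.311, -0.085], 'wrist_torque': [0.033, -0.026, 0.012], 'grip_width': 0.087}
scene [[412.0, 0.0, 313.4], [0.0, 412.0, 196.4], [0.0, 0.0, 1.0]] [[0.985, 0.17, 0.014, -0.528], [0.134, -0.722, -0.678, 0.03], [-0.105, 0.67, -0.735, 0.964], [0.0, 0.0, 0.0, 1.0]]
mill [(0.92, [251.0, 78.0, 446.0, 288.0])]
keyway [(0.84, [249.0, 80.0, 443.0, 290.0])]
under_leaf [(0.67, [306.0, 158.0, 412.0, 221.0])]
lap_leaf [(0.79, [332.0, 80.0, 428.0, 148.0])]
caddy [(0.87, [258.0, 331.0, 389.0, 399.0]), (0.23, [249.0, 76.0, 446.0, 290.0])]
key [(0.73, [277.0, 353.0, 300.0, 376.0])]
glass_cup [(0.82, [189.0, 278.0, 235.0, 335.0])]
spatula [(0.65, [250.0, 326.0, 418.0, 376.0]), (0.6, [252.0, 77.0, 444.0, 291.0])]
spice_jar [(0.72, [315.0, 117.0, 335.0, 150.0])]
side [[383.1, 0.0, 313.1], [0.0, 383.1, 196.0], [0.0, 0.0, 1.0]] [[-0.807, -0.59, -0.017, 0.412], [-0.407, 0.576, -0.709, 0.293], [0.428, -0.565, -0.705, 0.887], [0.0, 0.0, 0.0, 1.0]]
mill [(0.84, [191.0, 110.0, 356.0, 270.0])]
keyway [(0.7, [194.0, 109.0, 358.0, 267.0]), (0.47, [309.0, 192.0, 319.0, 201.0])]
under_leaf [(0.67, [271.0, 109.0, 322.0, 158.0])]
lap_leaf [(0.9, [205.0, 138.0, 269.0, 194.0])]
caddy [(0.78, [324.0, 86.0, 383.0, 173.0])]
key [(0.53, [357.0, 131.0, 365.0, 140.0])]
glass_cup [(0.55, [381.0, 172.0, 402.0, 211.0])]
spatula [(0.61, [320.0, 165.0, 372.0, 189.0])]
spice_jar [(0.85, [214.0, 286.0, 242.0, 322.0])]
```

View pics/scene.png

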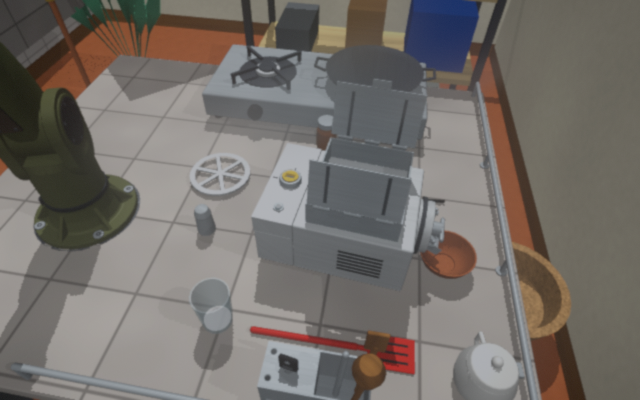

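View pics/side.png

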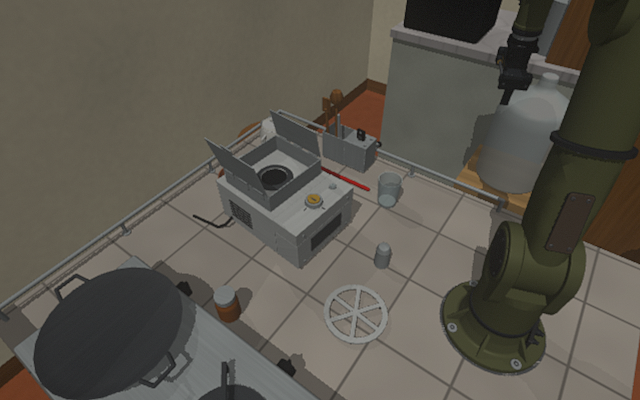

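The scene view shows the mill with the lap leaf upright (tab about (382,85)), the under leaf about (360,185), the brass switch at (290,177), and the key at (288,362). The side view shows the brass switch at (314,201) and the key at (361,135).

```bash
cat >> h.py <<'E'
def ray(p,uv):
    K=p['camera_matrix'];T=p['camera_from_world'];R=T[:3,:3]
    d=R.T@np.linalg.solve(K,[uv[0],uv[1],1.]);c=-R.T@T[:3,3];return c,d
def atz(p,uv,z):
    c,d=ray(p,uv);return c+d*(z-c[2])/d[2]
def proj(p,X):
    X=np.atleast_2d(X);T=p['camera_from_world'];q=(X@T[:3,:3].T+T[:3,3])@p['camera_matrix'].T;return q[:,:2]/q[:,2:]
def tri(obs):
    A=np.zeros((3,3));b=np.zeros(3)
    for p,uv in obs:
        c,d=ray(p,uv);d=d/np.linalg.norm(d);M=np.eye(3)-np.outer(d,d);A+=M;b+=M@c
    return np.linalg.solve(A,b)
def brass(p,box):
    hsv=cv2.cvtColor(p['image'],cv2.COLOR_RGB2HSV);l,t,r,b=box
    m=np.zeros(hsv.shape[:2],bool);m[t:b,l:r]=True
    m&=(hsv[...,0]>15)&(hsv[...,0]<35)&(hsv[...,1]>100)
    ys,xs=np.nonzero(m);return np.array([(xs.min()+xs.max())/2,(ys.min()+ys.max())/2]),np.array([xs.mean(),ys.mean()]),m.sum()
E
python3 - <<'E'
from h import *
P={c:env.read_camera(c) for c in ['scene','side']}
b1=brass(P['scene'],(270,160,310,195));b2=brass(P['side'],(300,185,330,215));print(b1,b2)
for n,b in(('scene',b1),('side',b2)): print(n,atz(P[n],b[0],.164),atz(P[n],b[1],.164))
print('tri',tri([(P['scene'],b1[0]),(P['side'],b2[0])]))
kc=[]
for n in P:
    r=env.regions_of(P[n],'key')
    for q in r[:2]:
        ys,xs=np.nonzero(q['region']);print(n,'key',q['conf'],q['rect'],xs.mean(),ys.mean())
    ys,xs=np.nonzero(r[0]['region']);kc.append((P[n],(xs.mean(),ys.mean())))
    print(atz(*kc[-1],.106+.018))
print('key tri',tri(kc))
im=np.zeros((600,800,3),np.uint8)
a=cv2.resize(P['scene']['image'][70:295,240:450],None,fx=2,fy=2,interpolation=cv2.INTER_CUBIC)
b=cv2.resize(P['side']['image'][95:275,185:365],None,fx=2,fy=2,interpolation=cv2.INTER_CUBIC)
im[:450,:420]=a; im[:360,430:790]=b
cv2.imwrite('pics/crop.png',im[:450,:,::-1])
E
```

```text
(array([290. , 175.5]), array([289.77669903, 175.69902913]), np.int64(103)) (array([313.5, 199. ]), array([313.27380952, 198.55952381]), np.int64(84))
scene [0.48021271 0.03450701 0.164     ] [0.47989528 0.03387486 0.164     ]
side [0.47530615 0.04171598 0.164     ] [0.47667444 0.04079609 0.164     ]
tri [0.47859866 0.03843771 0.15962812]
scene key 0.88 [278.4, 352.6, 298.4, 373.4] 287.7647058823529 362.25
[ 0.54898988 -0.31077841  0.124     ]Traceback (most recent call last):
  File "<stdin>", line 11, in <module>
IndexError: list index out of range
```

```bash
python3 - <<'E'
from h import *
P={c:env.read_camera(c) for c in ['scene','side']}
im=np.zeros((450,800,3),np.uint8)
im[:450,:420]=cv2.resize(P['scene']['image'][70:295,240:450],None,fx=2,fy=2,interpolation=cv2.INTER_CUBIC)
im[:360,430:790]=cv2.resize(P['side']['image'][95:275,185:365],None,fx=2,fy=2,interpolation=cv2.INTER_CUBIC)
cv2.imwrite('pics/crop.png',im[:,:,::-1])
E
```

```text
(no output)
```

View pics/crop.png

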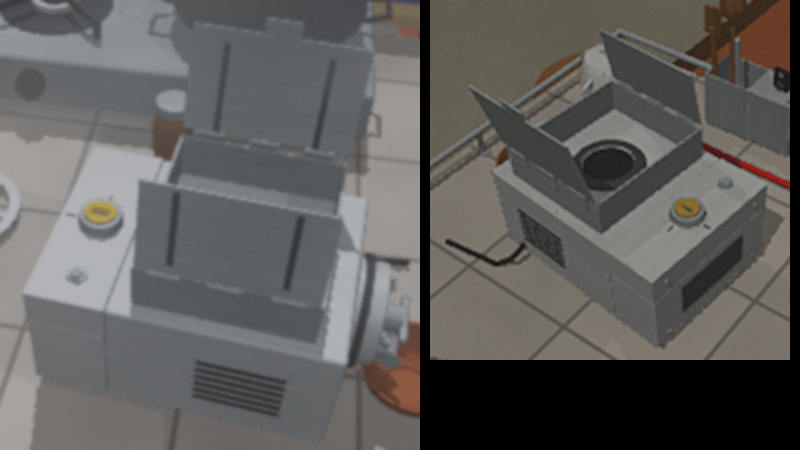

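Crop: the cabinet corners, hinge ends and free corners of both leaves show clearly. I'll fit the mill pose and the leaf angles to them.

```bash
cat >> h.py <<'E'
def leafU(a,x,s): return [35+x,-97.5+s*np.cos(a),201.5+s*np.sin(a)]
def leafL(a,x,s): return [35+x,97.5-s*np.cos(a),206+s*np.sin(a)]
def toW(m,X):
    X=np.atleast_2d(X).astype(float)/1000;c,s=np.cos(m[2]),np.sin(m[2])
    return np.c_[m[0]+c*X[:,0]-s*X[:,1],m[1]+s*X[:,0]+c*X[:,1],X[:,2]]
E
python3 - <<'E'
from h import *
from scipy.optimize import least_squares
P={c:env.read_camera(c) for c in ['scene','side']}
def feats(q):
    u,l=q[3],q[4]
    S=[((-150,-110,150),(33,293)),((-150,110,150),(93,150)),((-150,-110,0),(40,375)),((150,-110,0),(323,437)),((-108,0,164),(101,212)),
     (leafU(u,-82,0),(135,270)),(leafU(u,82,0),(335,300)),(leafU(u,-82,92),(140,183)),(leafU(u,82,92),(338,215)),
     (leafL(l,-85,0),(188,132)),(leafL(l,85,0),(361,152)),(leafL(l,-85,110),(192,25)),(leafL(l,85,110),(370,42))]
    D=[((-150,110,150),(658,274)),((-150,-110,150),(767,187)),((-150,110,0),(658,346)),((150,110,150),(496,172)),((-108,0,164),(687,209)),
     (leafL(l,-85,0),(592,197)),(leafL(l,85,110),(470,88)),(leafL(l,-85,110),(577,143)),(leafU(u,-82,92),(697,70)),(leafU(u,-82,0),(700,122)),(leafU(u,82,92),(602,32)),(leafU(u,82,0),(612,83))]
    return S,D
def res(q,full=False):
    S,D=feats(q);r=[]
    for n,F,o in(('scene',S,(240,70,0)),('side',D,(185,95,430))):
        X=toW(q[:3],[f[0] for f in F]);px=np.array([f[1] for f in F],float);px=np.c_[o[0]+(px[:,0]-o[2])/2,o[1]+px[:,1]/2]
        r.append(proj(P[n],X)-px)
    return r if full else np.concatenate(r).ravel()
s=least_squares(res,[.58,.04,0,1.4,1.7],loss='soft_l1')
q=s.x;print(q,np.degrees(q[2:]));[print(np.round(r,1).tolist()) for r in res(q,True)]
print('keyway',toW(q,[(-108,0,164)]))
for n in P:
  for t,z in(('glass_cup',.0475),('spice_jar',.042),('spatula',.007)):
    r=env.regions_of(P[n],t)
    if r: l,a,b,c=r[0]['rect'];print(n,t,r[0]['conf'],atz(P[n],((l+b)/2,(a+c)/2),z))
E
```

```text
[ 0.5877281   0.02871545 -0.06456624  1.46199808  1.77734905] [ -3.69937287  83.7663194  101.834599  ]
[[-4.3, 0.5], [-1.2, -2.6], [-1.1, 5.0], [-0.2, 4.5], [-0.5, -0.9], [0.6, -1.3], [-4.7, 1.6], [-0.1, -0.6], [4.8, 1.4], [-4.3, -3.1], [-7.0, 0.5], [-1.4, -2.0], [0.8, 2.5]]
[[-2.0, 3.2], [-0.9, -3.8], [0.7, 4.0], [-4.6, -0.6], [-0.1, -2.7], [1.7, 2.6], [-0.7, -2.7], [-3.4, -0.5], [-2.2, -0.9], [-0.9, 0.2], [-2.3, -4.3], [-1.7, -3.1]]
keyway [[0.47995313 0.03568376 0.164     ]]
scene glass_cup 0.87 [ 0.38577295 -0.2062308   0.0475    ]
scene spice_jar 0.89 [0.50554177 0.33017424 0.042     ]
scene spatula 0.91 [ 0.60868631 -0.2329933   0.007     ]
side glass_cup 0.79 [ 0.38260918 -0.2170825   0.0475    ]
side spice_jar 0.91 [0.50647097 0.33649796 0.042     ]
side spatula 0.65 [ 0.53443922 -0.2255011   0.007     ]
```

```bash
cat >> h.py <<'E'
def wires(q):
    u,l=q[3],q[4];c=[(x,y,z) for z in(0,150) for x,y in((-150,-110),(150,-110),(150,110),(-150,110))]
    W=[[c[0],c[1],c[2],c[3],c[0],c[4],c[5],c[6],c[7],c[4]],[c[3],c[7]],[c[1],c[5]]]
    W.append([leafU(u,x,s) for x,s in((-82,0),(82,0),(82,92),(-82,92),(-82,0))])
    W.append([leafL(l,x,s) for x,s in((-85,0),(85,0),(85,110),(18,110),(18,125),(-18,125),(-18,110),(-85,110),(-85,0))])
    t=np.linspace(0,2*np.pi,30);W.append([(-108+16*np.cos(k),16*np.sin(k),164) for k in t])
    W.append([(-50,-95,199),(120,-95,199),(120,95,199),(-50,95,199),(-50,-95,199)])
    return W
def overlay(p,q,box,f,n):
    l,t,r,b=box;im=cv2.resize(p['image'][t:b,l:r],None,fx=f,fy=f,interpolation=cv2.INTER_CUBIC)[:,:,::-1].copy()
    for w in wires(q):
        px=(proj(p,toW(q,w))+.5-[l,t])*f-.5
        cv2.polylines(im,[np.round(px).astype(int)],False,(0,0,255),1)
    cv2.imwrite('pics/'+n+'.png',im)
E
python3 - <<'E'
from h import *
q=[ 0.5877281,0.02871545,-0.06456624,1.46199808,1.77734905]
P={c:env.read_camera(c) for c in ['scene','side']}
overlay(P['scene'],q,(240,70,450,295),2,'o1');overlay(P['side'],q,(185,95,365,275),2,'o2')
a=cv2.imread('pics/o1.png');b=cv2.imread('pics/o2.png');im=np.zeros((450,800,3),np.uint8);im[:450,:420]=a;im[:360,430:790]=b;cv2.imwrite('pics/ov.png',im)
E
```

```text
(no output)
```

View pics/ov.png

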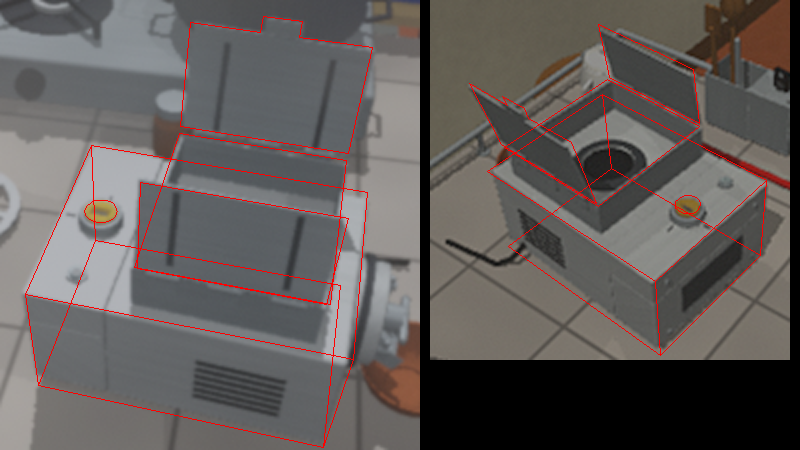

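The scene crop fits only roughly (residuals of several px), so I'll look again from close by. I'm moving the wrist camera over the mill now.

Request:
apply_moves(targets=[[[0, 40, 60], [0, 0, 0]], [[20, 80, 100], [0, 0, 0.15]], [[266, 577, 227], [0, 0, 1.27]], [[266, 577, 227], [0, 0, 1.27]], [[266, 577, 227], [0, 0, 1.27]], [[266, 577, 227], [0, 0, 1.27]], [[266, 577, 227], [0, 0, 1.27]], [[266, 577, 227], [0, 0, 1.27]]], hand=0, squeeze=20)

```text
time_s: 2.6
tool_pos: [0.3745, -0.2838, 0.3764]
tool_rot: [180.0, 0.1, 81.6]
force: [0.8, -0.2, 0.5]
grip_width: 0.0308
```

Request:
apply_moves(targets=[[[116, 254, 74], [0, 0, 0.21]], [[116, 254, 74], [0, 0, 0.21]], [[116, 254, 74], [0, 0, 0.21]], [[116, 254, 74], [0, 0, 0.21]], [[116, 254, 74], [0, 0, 0.21]], [[116, 254, 74], [0, 0, 0.21]], [[116, 254, 74], [0, 0, 0.21]], [[116, 254, 74], [0, 0, 0.21]]])

```text
time_s: 3.4
tool_pos: [0.4901, -0.0311, 0.4497]
tool_rot: [180.0, 0.0, 93.4]
force: [-0.3, -0.1, -0.2]
grip_width: 0.0005
```

```bash
cat >> h.py <<'E'
from scipy.spatial.transform import Rotation as Rn
def wrist():
    o=env.get_obs();p=env.read_camera('wrist')
    T=np.eye(4);T[:3,:3]=Rn.from_euler('xyz',o['tool_rot'],degrees=True).as_matrix();T[:3,3]=o['tool_pos']
    p['camera_from_world']=np.linalg.inv(T@np.array(p['mount']));return o,p
E
python3 - <<'E'
from h import *
o,p=wrist();print(o['tool_pos'],o['tool_rot'],np.round(p['mount'],3).tolist(),p['camera_matrix'].tolist())
q=[ 0.5877281,0.02871545,-0.06456624,1.46199808,1.77734905]
overlay(p,q,(0,0,640,400),1.25,'w1')
E
```

```text
[ 0.4901151  -0.03110034  0.4497388 ] [1.79979114e+02 2.83741137e-02 9.33989605e+01] [[0.0, -0.968, -0.25, 0.069], [1.0, 0.0, 0.0, 0.001], [0.0, -0.25, 0.968, -0.162], [0.0, 0.0, 0.0, 1.0]] [[304.9532582846839, 0.0, 321.7484947014861], [0.0, 304.9532582846839, 194.96457027019073], [0.0, 0.0, 1.0]]
```

View pics/w1.png

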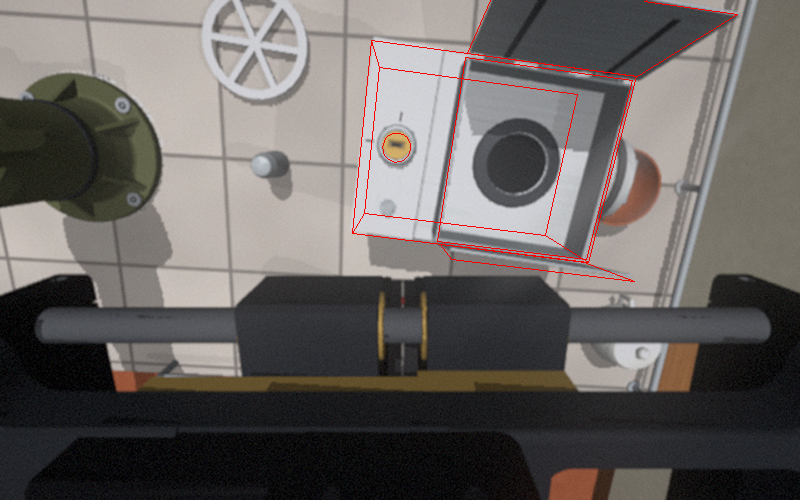

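The close view shows the wireframe lying right on the cabinet, hopper and brass face (397,147), so the mill pose is good. Next is the under leaf: get behind it, then push it over in an arc.

Request:
apply_moves(targets=[[[41, -26, 0], [0, 0, -0.06]], [[83, -52, 0], [0, 0, -0.12]], [[124, -77, 0], [0, 0, -0.12]], [[124, -77, -50], [0, 0, -0.12]], [[124, -77, -100], [0, 0, -0.12]], [[124, -77, -150], [0, 0, -0.12]], [[124, -77, -178], [0, 0, -0.12]], [[124, -77, -178], [0, 0, -0.12]]])

```text
time_s: 4.25
tool_pos: [0.6103, -0.1116, 0.2659]
tool_rot: [-179.4, 0.0, 86.2]
force: [-0.9, -0.5, 0.6]
grip_width: 0.0006
```

Request:
apply_moves(targets=[[[1, 18, 0], [0, 0, 0]], [[2, 34, -1], [0, 0, 0]], [[3, 49, -5], [0, 0, 0]], [[4, 62, -10], [0, 0, 0]], [[5, 77, -21], [0, 0, 0]], [[6, 88, -36], [0, 0, 0]], [[6, 93, -46], [0, 0, 0]], [[6, 95, -54], [0, 0, 0]]])

```text
time_s: 5.05
tool_pos: [0.6192, -0.0123, 0.2158]
tool_rot: [-179.9, -0.1, 86.5]
force: [1.0, 0.4, 1.3]
grip_width: 0.0001
```

Request:
apply_moves(targets=[[[0, 1, -6], [0, 0, 0]], [[0, 2, -10], [0, 0, 0]], [[0, 2, -14], [0, 0, 0]], [[0, 2, -17], [0, 0, 0]], [[0, 2, -19], [0, 0, 0]], [[0, 2, -20], [0, 0, 0]]])

```text
time_s: 5.65
tool_pos: [0.62, -0.0122, 0.2032]
tool_rot: [179.9, 0.1, 86.3]
force: [-11.2, -0.4, 28.4]
grip_width: 0.0005
```

```bash
python3 - <<'E'
from h import *
P={c:env.read_camera(c) for c in ['scene','side']}
for z in(.15,.25): print(z,atz(P['side'],(190,300),z),atz(P['side'],(150,265),z),atz(P['scene'],(330,75),z),atz(P['scene'],(435,75),z),atz(P['scene'],(385,48),z))
E
```

```text
0.15 [0.51824278 0.40631916 0.15      ] [0.65572964 0.40016703 0.15      ] [0.50214837 0.44210437 0.15      ] [0.7788973  0.49670657 0.15      ] [0.63875662 0.61912575 0.15      ]
0.25 [0.45357083 0.43087439 0.25      ] [0.57114294 0.42561339 0.25      ] [0.52171981 0.27548624 0.25      ] [0.75126577 0.32077536 0.25      ] [0.63502782 0.42231443 0.25      ]
```

Request:
apply_moves(targets=[[[0, 0, 45], [0, 0, 0]], [[0, 0, 95], [0, 0, 0]], [[0, 0, 145], [0, 0, 0]], [[0, 0, 185], [0, 0, 0]]])

```text
time_s: 6.15
tool_pos: [0.6202, -0.0123, 0.3861]
tool_rot: [179.8, 0.0, 86.3]
force: [0.5, 0.6, 0.4]
grip_width: 0.0005
```

Request:
apply_moves(targets=[[[4, 50, 0], [0, 0, 0]], [[7, 100, 0], [0, 0, 0]], [[10, 150, 0], [0, 0, 0]], [[13, 200, 0], [0, 0, 0]], [[14, 212, 0], [0, 0, 0]], [[14, 212, -50], [0, 0, 0]], [[14, 212, -98], [0, 0, 0]], [[14, 212, -98], [0, 0, 0]]])

```text
time_s: 6.95
tool_pos: [0.6305, 0.1969, 0.2763]
tool_rot: [-179.3, 0.4, 86.4]
force: [-1.2, -1.3, -0.8]
grip_width: 0.0002
```

```bash
python3 - <<'E'
from h import *
q=[ 0.5877281,0.02871545,-0.06456624,0,1.77734905]
o=env.get_obs();print(o['tool_pos'],o['force'])
p=env.read_camera('scene');overlay(p,q,(240,50,450,295),2.4,'f1')
E
```

```text
[0.63053122 0.19694928 0.27625654] [-1.2426532  -1.31260557 -0.81196161]
```

View pics/f1.png

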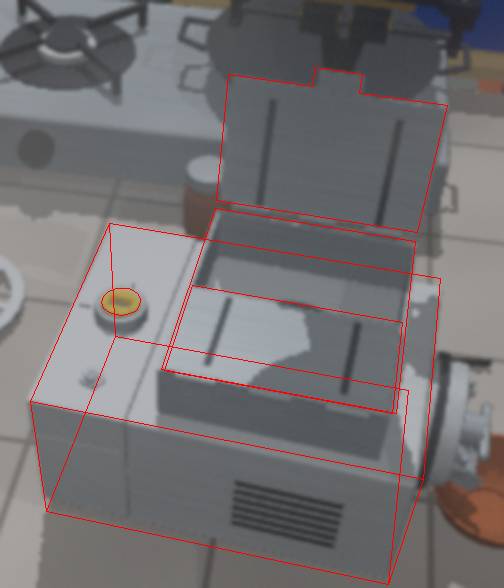

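The picture shows the under leaf flat, its free edge on the predicted line. Now for the lap leaf.

Request:
apply_moves(targets=[[[-1, -20, 0], [0, 0, 0]], [[-3, -40, 0], [0, 0, 0]], [[-4, -55, 0], [0, 0, 0]], [[-5, -70, 0], [0, 0, 0]], [[-6, -88, -2], [0, 0, 0]], [[-7, -107, -10], [0, 0, 0]], [[-8, -124, -22], [0, 0, 0]], [[-9, -137, -39], [0, 0, 0]]])

```text
time_s: 7.8
tool_pos: [0.6258, 0.0614, 0.2466]
tool_rot: [179.8, 0.0, 86.3]
force: [0.2, 1.5, 0.7]
grip_width: 0.0005
```

Request:
apply_moves(targets=[[[0, -5, -10], [0, 0, 0]], [[0, -8, -19], [0, 0, 0]], [[0, -9, -26], [0, 0, 0]], [[0, -10, -32], [0, 0, 0]], [[0, -10, -36], [0, 0, 0]], [[0, -10, -39], [0, 0, 0]], [[0, -10, -41], [0, 0, 0]], [[0, -10, -42], [0, 0, 0]]])

```text
time_s: 8.6
tool_pos: [0.6251, 0.0537, 0.2077]
tool_rot: [179.9, 0.1, 86.4]
force: [-9.2, -2.8, 21.8]
grip_width: 0.0003
```

Lap leaf is down: the tip is at z 0.2077 pressing with 22 N, and the expected top is 0.2075. Next I go over the caddy with the jaws turned along y.

Request:
apply_moves(targets=[[[0, 0, 50], [0, 0, 0]], [[0, 0, 100], [0, 0, 0.15]], [[-10, -40, 126], [0, 0, 0.3]], [[-20, -85, 136], [0, 0, 0.45]], [[-30, -135, 136], [0, 0, 0.6]], [[-40, -185, 136], [0, 0, 0.75]], [[-50, -235, 136], [0, 0, 0.9]], [[-60, -280, 136], [0, 0, 1.05]]])

```text
time_s: 9.4
tool_pos: [0.5676, -0.2153, 0.3399]
tool_rot: [180.0, 0.1, 144.4]
force: [-0.3, -0.2, 0.3]
grip_width: 0.0003
```

Request:
apply_moves(targets=[[[-10, -45, 0], [0, 0, 0.15]], [[-16, -85, 0], [0, 0, 0.3]], [[-16, -85, 0], [0, 0, 0.45]], [[-16, -85, -10], [0, 0, 0.583]], [[-16, -85, -10], [0, 0, 0.583]], [[-16, -85, -10], [0, 0, 0.583]]])

```text
time_s: 10.0
tool_pos: [0.552, -0.2988, 0.3296]
tool_rot: [180.0, -0.0, 177.3]
force: [-0.4, -0.2, -0.2]
grip_width: 0.0003
```

```bash
python3 - <<'E'
from h import *
o,p=wrist();print(o['time_s'],o['tool_pos'],o['tool_rot'],o['qpos']); save(p,'k1'); np.save('k1.npy',dict(p),allow_pickle=True)
for r in env.regions_of(p,'key')[:2]:
    print(r['conf'],r['rect']); ys,xs=np.nonzero(r['region']);print(cv2.minAreaRect(np.c_[xs,ys].astype(np.float32)),xs.mean(),ys.mean(),atz(p,(xs.mean(),ys.mean()),.135))
s=env.read_camera('scene');q=[ 0.5877281,0.02871545,-0.06456624,0,0];overlay(s,q,(240,70,450,295),1.4,'f2')
a=p['image'][:,:,::-1];b=cv2.imread('pics/f2.png');im=np.zeros((600,800,3),np.uint8);im[:400,:640]=a;h=b.shape[0];im[600-h:,800-b.shape[1]:]=b;cv2.imwrite('pics/k1f2.png',im)
E
```

```text
10.0 [ 0.55196739 -0.29880728  0.32958836] [ 1.79970310e+02 -2.12775188e-03  1.77304282e+02] [ 62.50539179  20.21576023 -49.06415524  74.98195101  15.10845301
  91.41151312 102.93434049]
```

View pics/k1f2.png

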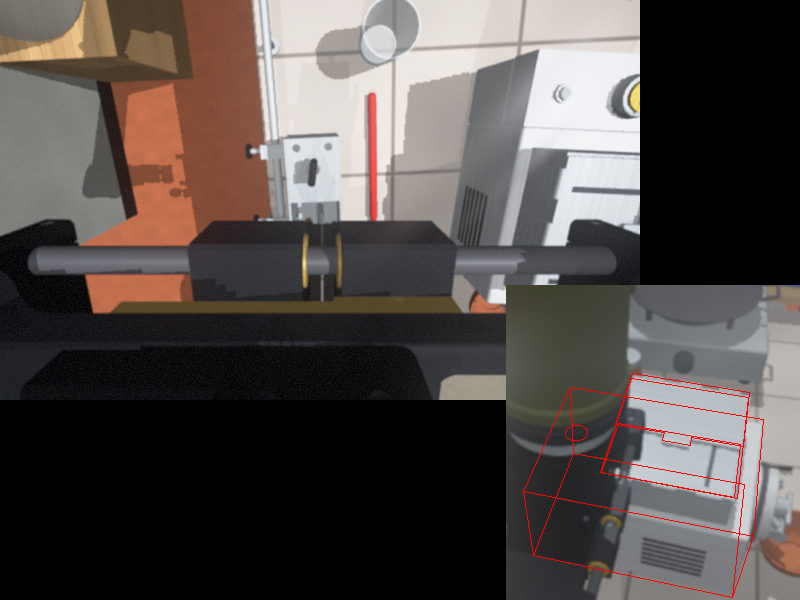

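The picture shows both leaves flat (inset), and the key head at about (312,173) in the wrist view, nearly along world x. I'll fit the head box to the dark blob.

```bash
cat >> h.py <<'E'
from scipy.optimize import minimize
def fitkey(p,box,x0,thr=60,z0=.106):
    g=p['image'].max(2);l,t,r,b=box;F=8
    sub=cv2.resize(g[t:b,l:r],None,fx=F,fy=F,interpolation=cv2.INTER_LINEAR);M=sub<thr
    n,lab,st,ce=cv2.connectedComponentsWithStats(M.astype(np.uint8))
    pc=((proj(p,[[x0[0],x0[1],z0+.02]])[0]+.5-[l,t])*F-.5)
    ids=[i for i in range(1,n) if st[i,4]>1500];k=min(ids,key=lambda i:np.linalg.norm(ce[i]-pc));M=lab==k
    def model(v):
        c,s=np.cos(v[2]),np.sin(v[2])
        X=[[v[0]+c*a-s*d,v[1]+s*a+c*d,z0+z] for a in(-.015,.015) for d in(-.0045,.0045) for z in(0,.036)]
        px=(proj(p,X)+.5-[l,t])*F-.5;im=np.zeros(M.shape,np.uint8)
        cv2.fillConvexPoly(im,cv2.convexHull(np.round(px*16).astype(np.int32)),1,shift=4);return im>0
    f=lambda v:1-(model(v)&M).sum()/(model(v)|M).sum()
    best=min((minimize(lambda u:f(u/[1000,1000,50]),np.r_[x0[0]*1000,x0[1]*1000,y*50],method='Nelder-Mead',options=dict(initial_simplex=np.r_[x0[0]*1000,x0[1]*1000,y*50]+np.array([[0,0,0],[6,0,0],[0,6,0],[0,0,8]]))) for y in(-.3,0,.3)),key=lambda s:s.fun)
    return best.x/[1000,1000,50],best.fun
E
python3 - <<'E'
from h import *
p=np.load('k1.npy',allow_pickle=True).item()
g=p['image'].max(2);print(g[155:192:4,300:326:2])
x0=atz(p,(312,172),.13);print(x0)
for thr in(50,60,75): print(fitkey(p,(292,148,336,200),x0,thr))
px=proj(p,[[.549,-.311,.106]]);print(px)
E
```

```text
[[231 233 232 227 224 225 226 226 228 228 226 227 226]
 [228 227 191 160 169 178 108  88 153 227 226 225 224]
 [166 159 155 157 151  90  74  80 100 219 227 225 224]
 [157 154 157 146 141  80  75  80  98 163 216 225 226]
 [151 156 153 145 118  72  76  79 118 162 211 226 224]
 [152 150 150 153 114  75  78  80 181 225 224 226 223]
 [152 150 154 152 103  71  75  82 202 226 222 225 222]
 [193 194 193 187  98  69  72 104 216 227 224 223 222]
 [217 220 219 222 218 205 200 221 223 226 224 221 222]
 [220 219 221 222 219 221 221 222 219 224 222 223 225]]
[ 0.54886633 -0.30887268  0.13      ]Traceback (most recent call last):
  File "<stdin>", line 5, in <module>
  File "h.py", line 51, in fitkey
    ids=[i for i in range(1,n) if st[i,4]>1500];k=min(ids,key=lambda i:np.linalg.norm(ce[i]-pc));M=lab==k
                                                  ~~~^^^^^^^^^^^^^^^^^^^^^^^^^^^^^^^^^^^^^^^^^^^
ValueError: min() iterable argument is empty
```

```bash
python3 - <<'E'
from h import *
p=np.load('k1.npy',allow_pickle=True).item()
x0=atz(p,(312,172),.13)
for thr in(100,112,125): print(fitkey(p,(292,148,336,200),x0,thr))
g=p['image'].max(2)[130:212,275:350]
E
```

```text
(array([ 0.54828754, -0.30823615, -0.1545757 ]), np.float64(0.3010273046769397))
(array([ 0.5477514 , -0.30845883, -0.15000623]), np.float64(0.22390379028444019))
(array([ 0.5483238 , -0.30888311, -0.17950832]), np.float64(0.17549097664543523))
```

Request:
apply_moves(targets=[[[-4, -10, -40], [0, 0, -0.05]], [[-4, -10, -80], [0, 0, -0.11]], [[-4, -10, -100], [0, 0, -0.11]], [[-4, -10, -100], [0, 0, -0.11]]], hand=60)

```text
time_s: 10.55
tool_pos: [0.546, -0.3087, 0.2265]
tool_rot: [179.9, -0.3, 171.1]
force: [0.1, -0.2, 0.1]
grip_width: 0.0246
```

```bash
python3 - <<'E'
from h import *
o,p=wrist();print(o['time_s'],o['tool_pos'],o['tool_rot'],o['grip_width']); save(p,'k2'); np.save('k2.npy',dict(p),allow_pickle=True)
P=env.read_camera('scene')
for uv in((368,355),(368,370),(355,370),(377,333),(365,345)): print(uv,atz(P,uv,.24),atz(P,uv,.2))
b=cv2.imread('pics/scene.png')[310:400,240:440];c=cv2.imread('pics/side.png')[75:185,310:400]
im=np.zeros((600,800,3),np.uint8);im[:300,:480]=cv2.resize(p['image'][100:300,160:480,::-1],None,fx=1.5,fy=1.5);im[310:310+270,:600]=cv2.resize(b,None,fx=3,fy=3);im[:330,500:770]=cv2.resize(c,None,fx=3,fy=3)
cv2.imwrite('pics/k2c.png',im)
E
```

```text
10.55 [ 0.54595779 -0.3087015   0.22649735] [179.89928744  -0.30349182 171.09340891] 0.024627631965967744
(368, 355) [ 0.65569016 -0.32766135  0.24      ] [ 0.65881695 -0.31096896  0.2       ]
(368, 370) [ 0.65713411 -0.34549961  0.24      ] [ 0.66037729 -0.33024493  0.2       ]
(355, 370) [ 0.641972   -0.34819318  0.24      ] [ 0.64399315 -0.33315559  0.2       ]
(377, 333) [ 0.66460967 -0.29783435  0.24      ] [ 0.66845534 -0.27873798  0.2       ]
(365, 345) [ 0.65103971 -0.31591964  0.24      ] [ 0.65379169 -0.29828089  0.2       ]
```

View pics/k2c.png

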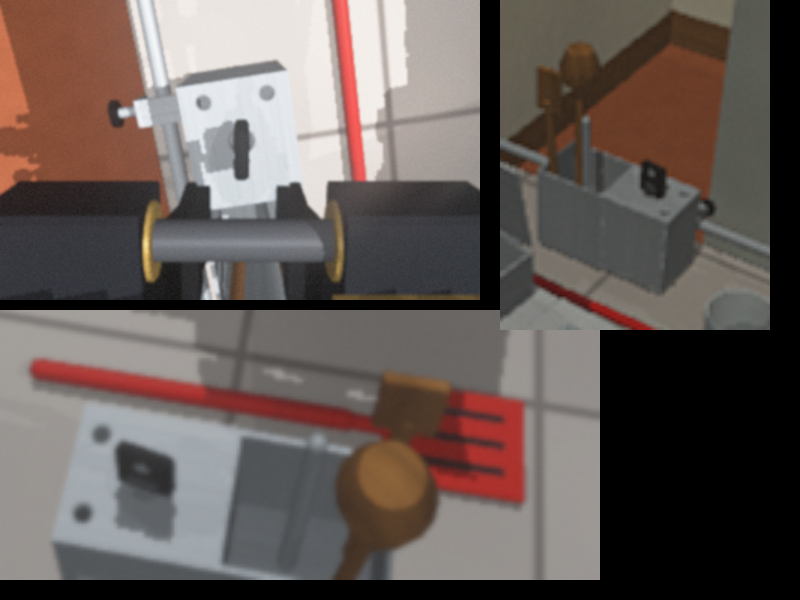

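The wrist close-up shows the key head at about (321,200), nearly aligned with the tool axes. The utensils stand at x ≥ 0.62, clear of the gripper body.

```bash
python3 - <<'E'
from h import *
p=np.load('k2.npy',allow_pickle=True).item()
x0=atz(p,(320.7,200),.13);print(x0)
for thr in(90,105,120): print(fitkey(p,(306,172,338,221),x0,thr))
g=p['image'].max(2);print(g[176:224:4,308:336:2])
E
```

```text
[ 0.54920421 -0.30854823  0.13      ]
(array([ 0.55180408, -0.30897109, -0.15181138]), np.float64(0.274047320704651))
(array([ 0.55175257, -0.30908838, -0.1512044 ]), np.float64(0.19692757863935628))
(array([ 0.55122353, -0.30922129, -0.17383467]), np.float64(0.14479248799369215))
[[235 232 231 231 230 230 230 230 233 230 233 232 227 228]
 [231 215 201 214 211 126 105 106 156 231 232 231 231 227]
 [166 160 157 162 112  68  76  77  80 204 230 227 229 229]
 [162 160 160 142  86  78  82  81  75 147 207 228 232 228]
 [159 161 146 154  88  75  75  85  78 122 163 208 229 230]
 [159 157 146 131  88  79  76  79  75 116 156 217 229 230]
 [155 160 160 148  92  76  77  79  78 160 227 230 231 229]
 [155 157 159 160 120  73  75  79  76 202 232 230 227 229]
 [157 158 157 152  85  70  81  78  71 183 230 231 228 229]
 [166 163 185 194 100  70  72  79  69 194 229 229 227 227]
 [225 224 226 225 127  64  71  74  73 194 227 227 227 227]
 [227 224 224 225 222 188 180 183 217 223 224 229 230 226]]
```

Request:
apply_moves(targets=[[[2, 0, -30], [0, 0, 0]], [[2, 0, -60], [0, 0, 0]], [[2, 0, -85], [0, 0, 0]], [[2, 0, -105], [0, 0, 0]], [[2, 0, -117], [0, 0, 0]], [[2, 0, -117], [0, 0, 0]]], hand=36)

```text
time_s: 11.25
tool_pos: [0.5499, -0.3093, 0.1125]
tool_rot: [180.0, -0.0, 171.1]
force: [-0.5, 1.1, 0.3]
grip_width: 0.036
```

Request:
apply_moves(targets=[[[0, 0, 0], [0, 0, 0]], [[0, 0, 0], [0, 0, 0]], [[0, 0, 0], [0, 0, 0]], [[0, 0, 0], [0, 0, 0]], [[0, 0, 0], [0, 0, 0]]], hand=0, squeeze=45)

```text
time_s: 11.75
tool_pos: [0.55, -0.3096, 0.1132]
tool_rot: [-180.0, 0.0, 171.1]
force: [-0.1, 0.2, 2.0]
grip_width: 0.0087
```

The key is gripped at 8.7 mm opening. I lift it out and carry it to a viewing hover by the switch.

Request:
apply_moves(targets=[[[0, 0, 20], [0, 0, 0]], [[0, 0, 50], [0, 0, 0]], [[0, 0, 90], [0, 0, 0]], [[0, 0, 130], [0, 0, 0]], [[-5, 45, 150], [0, 0, 0.05]], [[-10, 95, 178], [0, 0, 0.09]], [[-15, 145, 178], [0, 0, 0.09]], [[-20, 195, 178], [0, 0, 0.09]]])

```text
time_s: 12.55
tool_pos: [0.5307, -0.1197, 0.2917]
tool_rot: [-180.0, 0.1, 176.3]
force: [-0.4, 0.5, -1.1]
grip_width: 0.0084
```

Request:
apply_moves(targets=[[[-4, 45, 0], [0, 0, 0]], [[-7, 90, 0], [0, 0, 0]], [[-9, 130, 0], [0, 0, 0]], [[-10, 150, 0], [0, 0, 0]], [[-10, 150, 0], [0, 0, 0]], [[-10, 150, 0], [0, 0, 0]]])

```text
time_s: 13.15
tool_pos: [0.5205, 0.0281, 0.2905]
tool_rot: [-179.9, 0.0, 176.3]
force: [0.4, -0.3, 0.0]
grip_width: 0.0088
```

```bash
cat > kw.py <<'E'
from h import *
o,p=wrist();print(o['time_s'],o['tool_pos'],o['tool_rot'],o['grip_width'],o['force']);save(p,'m1');np.save('m1.npy',dict(p),allow_pickle=True)
g=proj(p,[[.480,.0357,.164]])[0];print(g)
x,y=int(g[0]),int(g[1]);b=brass(p,(x-45,y-45,x+45,y+45));print(b,atz(p,b[0],.164),atz(p,b[1],.164))
q=[ 0.5877281,0.02871545,-0.06456624,0,0]
overlay(p,q,(160,50,480,290),2.5,'m1o')
E
python3 kw.py
```

```text
13.15 [0.52045256 0.02810315 0.29054918] [-1.79943298e+02  1.06425528e-02  1.76320130e+02] 0.008801725872631953 [ 0.42740754 -0.30747768  0.04774586]
[325.73456877 145.5906148 ]
(array([328.5, 144.5]), array([328.62216288, 144.7222964 ]), np.int64(749)) [0.47915268 0.03835053 0.164     ] [0.47936625 0.03845291 0.164     ]
```

View pics/m1o.png

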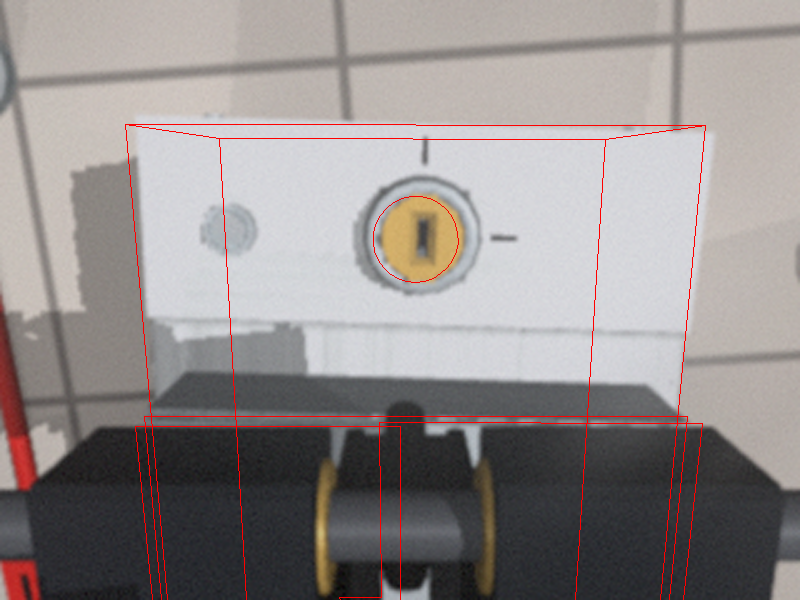

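```bash
python3 - <<'E'
from h import *
p=np.load('m1.npy',allow_pickle=True).item()
M=np.linalg.inv(np.array(p['mount']))
def pt(X): c=M[:3,:3]@np.array(X)+M[:3,3];u=p['camera_matrix']@c;return np.round((u[:2]/u[2]+.5-[160,50])*2.5).tolist()
# tool z points down: shoulder at +0.007, head top -0.029, blade tip +0.037
for n,X in dict(headtopF=(.015,0,-.029),headbotF=(.015,0,.007),bladeF=(.0062,0,.035),bladetip=(.0024,0,.037),bladetipB=(-.0024,0,.037),headtopB=(-.015,0,-.029)).items(): print(n,pt(X))
g=p['image'].max(2)[195:235,300:345]
print(p['image'].max(2)[200:236:2,312:332:2])
E
```

```text
headtopF [399.0, 458.0]
headbotF [400.0, 401.0]
bladeF [401.0, 401.0]
bladetip [401.0, 412.0]
bladetipB [401.0, 429.0]
headtopB [399.0, 601.0]
[[175 170 176 186 189 185 191 196 198 194]
 [ 91  97  95 103  95  99 101 108 107 107]
 [ 94  96  91  90  92  98  92  90  90  92]
 [ 96  96  90  94  95  93  90  95  96  92]
 [ 93  87  93  93  91  94  93  94  92  93]
 [ 90  92  91  83  77  74  74  87  94  92]
 [ 94  88  67  52  54  48  52  60  78  91]
 [ 94  74  52  50  48  50  52  50  58  87]
 [120  81  47  53  44  48  52  49  50 101]
 [117  72  47  51  49  50  52  50  54 102]
 [104  72  49  50  50  50  47  47  47 134]
 [110  66  46  50  48  46  49  46  46 129]
 [ 57  51  40  42  38  41  53  46  44  67]
 [ 50  45  40  45  50  44  52  46  48  42]
 [ 41  46  41  45  41  44  43  46  44  40]
 [ 39  42  39  44  45  40  46  47  41  45]
 [ 40  45  43  42  43  42  45  42  44  45]
 [ 41  41  45  42  36  43  45  38  45  38]]
```

The close view has the brass face at (421,238) zoomed, with the slot along mill x and the mill yaw nearer -5°. The held key's nub at (407,404) shows about 1.7 mm of camera bias in y. I'll correct for that and go above the slot.

Request:
apply_moves(targets=[[[-21, 4, 0], [0, 0, -0.02]], [[-42, 9, -20], [0, 0, -0.02]], [[-42, 9, -45], [0, 0, -0.02]], [[-42, 9, -65], [0, 0, -0.02]], [[-42, 9, -75], [0, 0, -0.02]], [[-42, 9, -75], [0, 0, -0.02]], [[-42, 9, -75], [0, 0, -0.02]]])

```text
time_s: 13.9
tool_pos: [0.4791, 0.0369, 0.2161]
tool_rot: [180.0, 0.0, 175.1]
force: [0.4, 0.6, -0.3]
grip_width: 0.0087
```

```bash
python3 - <<'E'
from h import *
o,p=wrist();print(o['time_s'],o['tool_pos'],o['tool_rot'],o['grip_width'],o['force'])
a=cv2.resize(p['image'][150:290,220:420,::-1],None,fx=2.5,fy=2.5,interpolation=cv2.INTER_CUBIC)
s=env.read_camera('side');c=cv2.resize(s['image'][130:230,260:360,::-1],None,fx=2.5,fy=2.5,interpolation=cv2.INTER_CUBIC)
im=np.zeros((350,760,3),np.uint8);im[:,:500]=a;im[:250,505:755]=c;cv2.imwrite('pics/n1.png',im)
E
```

```text
13.9 [0.47907836 0.0369431  0.21614548] [1.79950555e+02 3.31984719e-02 1.75078296e+02] 0.00866660070674924 [ 0.43658749  0.61023688 -0.29053447]
```

View pics/n1.png

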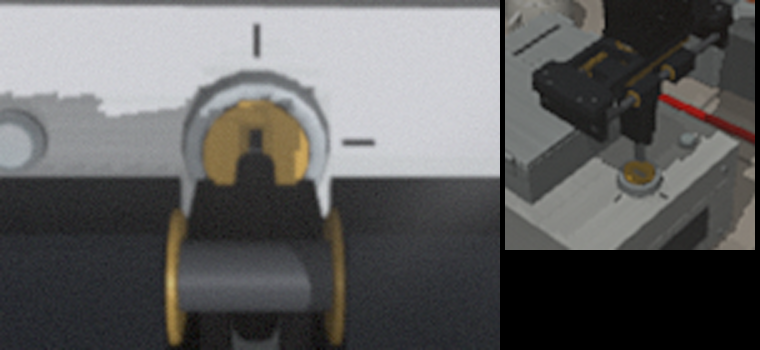

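Laterally the slot (256,140) lines up with the key centre (256,155). Now I lower it into the mouth.

Request:
apply_moves(targets=[[[0, 0, -6], [0, 0, 0]], [[0, 0, -11], [0, 0, 0]], [[0, 0, -15], [0, 0, 0]], [[0, 0, -18], [0, 0, 0]], [[0, 0, -20], [0, 0, 0]], [[0, 0, -22], [0, 0, 0]]])

```text
time_s: 14.6
tool_pos: [0.4791, 0.0375, 0.1937]
tool_rot: [180.0, 0.1, 175.1]
force: [1.0, -0.1, 0.3]
grip_width: 0.0089
```

Request:
apply_moves(targets=[[[0, 0, -2], [0, 0, 0]], [[0, 0, -4], [0, 0, 0]], [[0, 0, -6], [0, 0, 0]], [[0, 0, -7], [0, 0, 0]], [[0, 0, -7], [0, 0, 0]]])

```text
time_s: 15.1
tool_pos: [0.479, 0.0375, 0.187]
tool_rot: [180.0, 0.1, 175.1]
force: [2.2, -0.6, 2.4]
grip_width: 0.0086
```

Pin contact is starting (2.4 N). I rock along the slot while descending.

Request:
apply_moves(targets=[[[2, 0, -1], [0, 0, 0]], [[2, 0, -1], [0, 0, 0]], [[-2, 0, -2], [0, 0, 0]], [[-2, 0, -2], [0, 0, 0]], [[2, 0, -2], [0, 0, 0]], [[2, 0, -3], [0, 0, 0]], [[-2, 0, -3], [0, 0, 0]], [[-2, 0, -3], [0, 0, 0]]])

```text
time_s: 15.9
tool_pos: [0.4786, 0.0374, 0.1834]
tool_rot: [179.9, 0.4, 175.1]
force: [6.9, 0.8, -4.9]
grip_width: 0.0083
```

Request:
apply_moves(targets=[[[5, 0, -1], [0, 0, 0]], [[5, 0, -2], [0, 0, 0]], [[1, 0, -2], [0, 0, 0]], [[1, 0, -3], [0, 0, 0]], [[5, 0, -4], [0, 0, 0]], [[5, 0, -4], [0, 0, 0]], [[1, 0, -5], [0, 0, 0]], [[1, 0, -5], [0, 0, 0]]])

```text
time_s: 16.7
tool_pos: [0.4792, 0.037, 0.1797]
tool_rot: [-180.0, 0.2, 175.1]
force: [1.9, -0.8, 4.3]
grip_width: 0.0086
```

Request:
apply_moves(targets=[[[4, 0, -1], [0, 0, 0]], [[4, 0, -2], [0, 0, 0]], [[0, 0, -2], [0, 0, 0]], [[0, 0, -3], [0, 0, 0]], [[4, 0, -4], [0, 0, 0]], [[4, 0, -4], [0, 0, 0]], [[0, 0, -5], [0, 0, 0]], [[0, 0, -5], [0, 0, 0]]])

```text
time_s: 17.5
tool_pos: [0.4796, 0.0375, 0.1739]
tool_rot: [180.0, 0.3, 175.1]
force: [5.8, -1.4, -1.8]
grip_width: 0.0086
```

Request:
apply_moves(targets=[[[4, 0, -1], [0, 0, 0]], [[4, 0, -2], [0, 0, 0]], [[0, 0, -2], [0, 0, 0]], [[0, 0, -3], [0, 0, 0]], [[4, 0, -4], [0, 0, 0]], [[4, 0, -5], [0, 0, 0]], [[1, 0, -5], [0, 0, 0]], [[2, 0, -5], [0, 0, 0]]])

```text
time_s: 18.3
tool_pos: [0.4803, 0.0375, 0.1709]
tool_rot: [-179.9, 0.1, 175.1]
force: [-5.1, -0.9, 18.3]
grip_width: 0.0086
```

Request:
apply_moves(targets=[[[2, 0, 0], [0, 0, 0]], [[2, 0, 0], [0, 0, 0]], [[-2, 0, 0], [0, 0, 0]], [[-2, 0, 0], [0, 0, 0]], [[2, 0, 0], [0, 0, 0]], [[-2, 0, 0], [0, 0, 0]], [[0, 0, 0], [0, 0, 0]], [[0, 0, 0], [0, 0, 0]]])

```text
time_s: 19.1
tool_pos: [0.4801, 0.0376, 0.1709]
tool_rot: [-179.9, 0.0, 175.1]
force: [-3.9, -1.5, 19.1]
grip_width: 0.0087
```

```bash
python3 - <<'E'
from h import *
o,p=wrist();print(o['time_s'],o['tool_pos'],o['tool_rot'],o['grip_width'],o['force'],o['qpos'])
a=cv2.resize(p['image'][150:290,220:420,::-1],None,fx=2.5,fy=2.5,interpolation=cv2.INTER_CUBIC)
s=env.read_camera('side');c=cv2.resize(s['image'][170:230,280:340,::-1],None,fx=4,fy=4,interpolation=cv2.INTER_CUBIC)
im=np.zeros((350,760,3),np.uint8);im[:,:500]=a;im[:240,505:745]=c;cv2.imwrite('pics/n2.png',im)
E
```

```text
19.1 [0.48010707 0.03759336 0.17086634] [-1.79941216e+02  3.97684884e-02  1.75146971e+02] 0.008697529201422102 [-3.88360667 -1.45312197 19.09074173] [ 53.79950259   3.24800372 -62.27033949 108.62936185   3.13271144
  69.86055714  75.63578843]
```

View pics/n2.png

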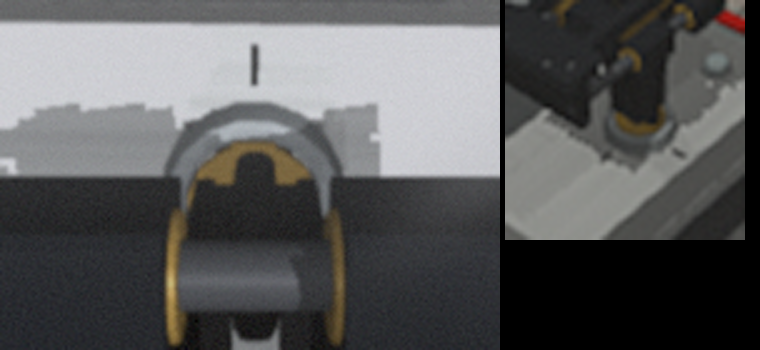

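The picture shows the key's head sitting on the brass face, with z steady at 0.1709 under 19 N while rocking, so the shoulder is home. Next is the clockwise turn.

Request:
apply_moves(targets=[[[0, 0, 1], [0, 0, -0.12]], [[0, 0, 1], [0, 0, -0.24]], [[0, 0, 1], [0, 0, -0.36]], [[0, 0, 1], [0, 0, -0.48]], [[0, 0, 1], [0, 0, -0.6]], [[0, 0, 1], [0, 0, -0.72]], [[0, 0, 1], [0, 0, -0.84]], [[0, 0, 1], [0, 0, -0.96]]], hand=0, squeeze=60)

```text
time_s: 20.0
tool_pos: [0.4801, 0.0367, 0.171]
tool_rot: [-180.0, 0.1, 119.8]
force: [-1.5, -2.7, 11.7]
grip_width: 0.0086
```

Request:
apply_moves(targets=[[[0, 0, 0], [0, 0, -0.12]], [[0, 0, 0], [0, 0, -0.24]], [[0, 0, 0], [0, 0, -0.36]], [[0, 0, 0], [0, 0, -0.48]], [[0, 0, 0], [0, 0, -0.6]], [[0, 0, 0], [0, 0, -0.7]], [[0, 0, 0], [0, 0, -0.8]], [[0, 0, 0], [0, 0, -0.82]]])

```text
time_s: 20.8
tool_pos: [0.4792, 0.0366, 0.171]
tool_rot: [-180.0, 0.2, 73.1]
force: [-3.9, -4.0, 14.5]
grip_width: 0.0089
```

```bash
python3 - <<'E'
from h import *
o,p=wrist();print(o['time_s'],o['tool_pos'],o['tool_rot'],o['grip_width'],o['force'],o['wrist_torque'],o['qpos'])
s=env.read_camera('side');q=[ 0.5877281,0.02871545,-0.08,0,0];overlay(s,q,(185,95,405,275),2,'e1')
c=env.read_camera('scene');overlay(c,q,(185,75,455,385),1.4,'e2')
a=cv2.imread('pics/e1.png');b=cv2.imread('pics/e2.png');w=cv2.resize(p['image'][100:290,220:420,::-1],None,fx=1.2,fy=1.2);im=np.zeros((600,800,3),np.uint8)
im[:360,:360]=a[:,:360];im[:434,370:370+378]=b;im[365:365+228,:240]=w;cv2.imwrite('pics/e.png',im)
E
```

```text
20.8 [0.479163   0.03658257 0.17097636] [-1.79988710e+02  1.76594128e-01  7.30858434e+01] 0.00891138152342096 [-3.86922998 -3.9764605  14.45526888] [-0.83845851  0.92387199  0.60562249] [ 49.26918076   2.62771981 -57.43016904 108.74845557   2.52259011
  69.93923808 -25.91699559]
```

View pics/e.png

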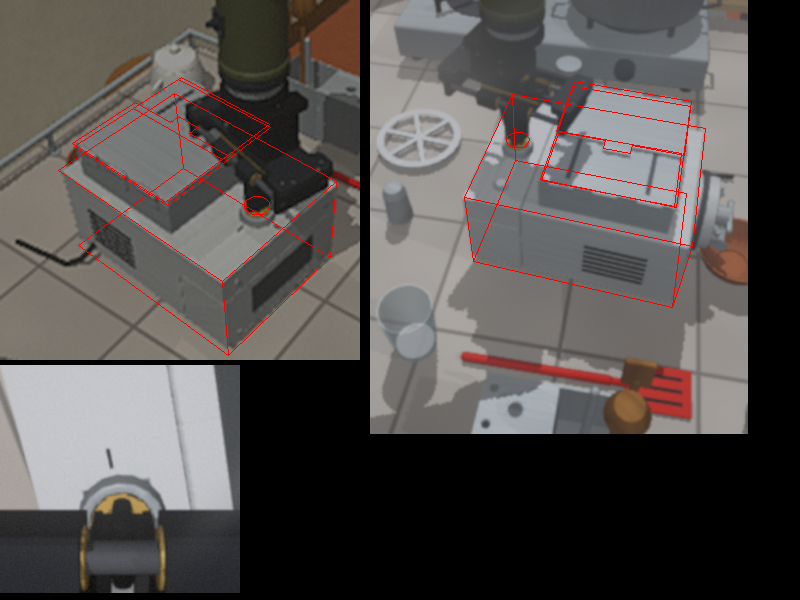

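Both leaves are flat, the cup and spatula haven't moved, the caddy hole is empty, and the key is seated and turned. The wrist moment of 0.6 Nm is well above the 0.09 Nm spring, so the switch is against its stop. I'll hold a moment to check it is stable, then hand in.

Request:
apply_moves(targets=[[[0, 0, 0], [0, 0, 0]], [[0, 0, 0], [0, 0, 0]], [[0, 0, 0], [0, 0, 0]], [[0, 0, 0], [0, 0, 0]], [[0, 0, 0], [0, 0, 0]]])

```text
time_s: 21.45
tool_pos: [0.4791, 0.0366, 0.171]
tool_rot: [-180.0, 0.2, 73.2]
force: [-4.1, -3.4, 14.2]
grip_width: 0.0086
```

```bash
python3 - <<'E'
from h import *
o=env.get_obs();print(o['time_s'],o['tool_pos'],o['tool_rot'],o['grip_width'],o['force'],o['wrist_torque'])
print(env.sign_off() if abs(o['wrist_torque'][2])>.15 and o['grip_width']>.007 else 'check')
E
```

```text
21.45 [0.4791353  0.03657657 0.17095148] [-179.98697961    0.18020562   73.23209419] 0.008592847387731882 [-4.08437935 -3.42231451 14.17207914] [-0.81284384  0.94658811  0.5073925 ]
the job is handed in; nothing more can be done
None
```

The job is handed in at 21.5 s of the 69 s allowed. The gripper is still holding the key turned clockwise in the switch; no verdict is reported.

- **Leaves:** I folded the narrower right leaf down first, then the wider tabbed one over it. Pressing on each gave 28 N and 22 N at the heights expected for flat (0.203 m and 0.2077 m). The later pictures show both lying flat.
- **Key:** I took it from the caddy and rocked it past both pins. It stayed at the same height under 19 N while I rocked it further, so the shoulder is home.
- **Turn:** I turned the key about 1.78 rad, 0.2 rad past the quarter turn for play. The moment about the key axis was still 0.5 Nm on the last reading, against a spring of at most 0.09 Nm, so the switch should be at its stop. I inferred this from the moment and did not read the switch angle itself.
- **Surroundings:** The cup and spatula looked undisturbed in the last picture. I didn't check the spice jar again at the end, but the arm never came near it.

The first mill fit from the fixed cameras was several pixels off in places and 1.3° off in yaw, and the cameras disagreed by up to about 7 mm on where the keyway is. I settled both from the close wrist view before inserting the key.

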